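# Snap the brush rest onto its dock

### The arm

A 6-joint arm with a two-finger parallel gripper is mounted at the origin on a cart in front of the work surface, level with it; the furniture and walls round the work are solid. World frame = base frame: x ahead of the robot, y to its left, z up, the work surface at z = 0. Lengths are in m, angles in rad, forces in N, time in s.
With the tool pointing down it reaches from about 0.3 to 0.85 m from the base axis. Payload 4.2 kg.
Tool frame: the origin (TCP) lies midway between the tips of the shut fingers; the grasp point (between the pads) lies 19 mm behind it (bot.grasp_offset is the distance from the TCP to the grasp point, in m); z points along the fingers, y is the line along which they close (so a half turn about z gives the same grasp; the last joint's range is limited). The gripper opens to 91 mm and grips with 3 to 60 N. Pads are 32 mm wide; open, the fingers measure 118 mm over their backs; the gripper's body (76 mm by 178 mm) begins 60 mm behind the grasp point.
Start: joints at [1.266, 0.32, 1.565, -0, 1.257, -0.02], TCP at [0.162, 0.552, 0.214] pointing down, gripper open.
Joint ranges: [-3.11, 3.11], [-0.84, 2.01], [0.21, 2.61], [-1.34, 4.49], [0.05, 2.63], [-2.56, 2.56]. Speed limits (rad/s): [2.57, 2.57, 3.14, 3.14, 3.14, 3.14].

### API

Orientations are given as a unit quaternion [w, x, y, z].
In Python, from cell import bot, cams gives the robot as it stands. The module is installed in compiled form; this text tells all that it offers.
- The arm moves only by the tool servo_tool, never from a script. Its arguments are lists of equal length, an entry for each row: "xyz": the shift along the tool's x, y, z normalised to -1 to 1, where 1 is 0.1 m, a list of three; "turn": the turn, a rotation vector about the tool's x, y, z normalised to -1 to 1, where 1 is 0.5 rad, a list of three. In form: {"xyz": [[tx, ty, tz], ...], "turn": [[rx, ry, rz], ...]}. A call has 1 to 12 rows; each row is the pose to reach, as a shift and turn from the pose commanded when the call began, along the tool's axes at that moment; what a row does not reach only later rows make up. A row lasts 1/12 s, in which the tool goes at most 41.7 mm and 7.16 degrees, less where a joint would pass 70% of its speed; a pose out of reach is approached as far as the arm can. A call with a number of a shift or a turn outside -1 to 1 is refused whole. A call with a gripper value outside its range is refused whole. "claw" is the opening, from -1 (shut) to 1 (fully open), set as the call begins (left out, the last holds). The fingers move at their own pace and stop on an object; "force" is the grip in N (left out, the last holds). Time passes only in rows, so rows that repeat a pose let the fingers close. It gives the time, the measured TCP pose, the force, the opening and the grip force at its end, in the units of the state.
- bot.read_state(): the state, without advancing time (a new reading comes with each control period).
- cams.camera(name): name is "scene" or "top"; returns the picture (384x512x3 uint8, red, green, blue); there is no depth.
- cams.camera_params(name): a dict with "fx", "fy", "cx", "cy" (pixels), "dist_coeffs" ([k1, k2, p1, p2, k3] as OpenCV has them; the pictures are not rectified), "cam_to_world" (4x4, takes a point from camera to world coordinates). Camera axes: x right, y up, looking along -z (the intrinsics and any distortion apply to the point x, -y, -z); pixel columns grow to the right and rows downward; lengths in m; the calibration is good to about 2 mm. A picture is of the moment at which its call begins. camera_params takes no time and is no camera call.
- bot.sign_off(): hands the job in; it is judged then, once.
The state is a dict: "time": time; "joint_pos": joint angles; "dq": joint speeds; "effort": joint torques, N m; "tcp_pos": TCP position; "ee_rot": TCP orientation; "ft_force": force on the tool from outside, world axes, zero at the start; "torque": the same for the moment, N m; "gripper_width": finger opening in m; "gripper_force": force on a finger pad.
Only numpy, scipy, OpenCV 4.12 (cv2) and the standard library are available. Lean on these libraries where they do the work, as an engineer would, in place of code of your own. Each camera call takes 0.05 s, during which the arm holds its last target. There are 200 camera calls.

### The job

Take the pale metal brush rest from the slanted drying stand, set it upright and level over the two springy hooks of the screwed-down dock plate (either way round), and push it straight down until both hooks have clicked over it and it sits flat on the plate; then let go. Do not drop it onto the hooks, and leave the jar, the grey bottle, the tape roll and the paint tube where they stand.

Things in the scene. Friction and masses are not known exactly. Their poses are not given: they have to be found in the camera images.
- brush_rest: Loose pale aluminium brush rest, about 0.16 kg, same both ways round. Plate 44 (x) x 170 (y) x 10 (z) mm; origin at the centre of its underside, z out of its top, y along it. Grip fin in the middle, comb teeth beside it, a window near each end. At the start it lies on the stand's bed: its z leans 28 degrees from vertical toward the stand's -x (roughly to the robot); its y is the stand's y.
- stand: Fixed wooden drying stand, foot 90 (x) x 190 (y) mm; origin at the centre of its underside on the worktop. Its bed slopes 28 degrees, facing up and toward the stand's own -x. A lip along the low edge and cheeks at both ends rise 8 mm from the bed, less than the rest's plate: lift the rest off square to the bed. Stand and dock may change places.
- dock: Fixed grey dock plate, 60 (x) x 190 (y) x 22 (z) mm, flat on the worktop; origin at the centre of its underside, y along it. Two hooks stand on it at y = +-63.5 mm. With the rest fully home, its underside lies on the plate, 22 mm above this origin, its origin straight above this one and its y along this y, either way round.
- hook_left (a joint): Bending of the black snap hook at the dock's +y end, rad: 0 = straight, grows as it bends inward (to the dock's middle), about 0.18 just before the click, back to 0 after it. The rest meets the hooks' slopes when its underside is 42 mm above the worktop; pushing on takes up to 12 to 15 N in all, then goes easily; they click 2 mm before home.
- hook_right (a joint): The same for the hook at the dock's -y end, also growing as it bends inward.
- rinse_jar: Bystander: clear jar with grey water, 73 mm across, 100 mm high; origin at the centre of its underside.
- bottle_grey: Bystander: grey bottle with blue cap, 68 mm across, 184 mm high; origin at the centre of its underside.
- gaffer_tape: Bystander: roll of black tape lying flat, 109 mm across, 50 mm high; origin at the centre of its underside.
- paint_tube: Bystander: half used paint tube lying flat, 40 x 157 x 28 mm, long along its y; origin at the centre of its underside.
- rest_fin (a point): Point to grip: middle of the rest's ribbed fin, 36 mm above the rest's underside. The fin is 22 mm thick (rest's x; grip across this), 44 mm long (y), its top 52 mm above the underside; the bare plate top is at 10 mm. Comb teeth, 12 (x) x 5 (y) mm, tops 29 mm above the underside, stand at y = +-31, +-46 and +-78 mm.
- rest_window (a point): Centre of the +y window through the rest's plate, y = 58 mm; the other is at -58 mm. Each is 30 mm in x and runs from |y| = 50 to 67 mm. The hooks come up through the windows and catch over their outer edges (|y| = 67 mm).
- bed_centre (a point): Centre of the top of the stand's sloping bed, 60 mm above the stand's origin; the rest's origin lies there at the start.
- hook_left_nose (a point): Outermost point of the +y hook's nose, |y| = 71 mm in the dock's frame, 35 mm above the worktop. The hook's stem is 20 mm wide (x), |y| = 61 to 66 mm, top 48 mm above the worktop; the nose has a flat catch beneath, 33.5 mm above the worktop, and slopes from there up and inward to the top.
- hook_right_nose (a point): The same on the -y hook.

How it is judged:
On the way, in this order (a step that is already met when the one before it is completed fails the run):
1. The brush rest is lifted clear of the stand (distance between brush_rest and stand above 0.1 m and contact force between brush_rest and stand below 0.05 N), for 0.1 s.
2. Both hooks have snapped over the rest, which lies flat on the dock plate (z of brush_rest in the frame of dock below 0.0245 m and horizontal distance between brush_rest and dock below 0.005 m and angle between the y axis of brush_rest and the y axis of dock, either way round below 0.06 rad and angle between brush_rest's own z axis and vertical below 0.05 rad and value of joint each of hook_left, hook_right below 0.06 rad), for 0.1 s.
At the end, for the whole second after the job is handed in: The rest is released, at rest and flat on the dock plate: underside within 24.5 mm of the worktop, level to 0.05 rad, centred to 5 mm, along the dock to 0.06 rad either way round; both hooks straight again (under 0.06 rad); bystanders not moved over 30 mm (all of step 2 and linear speed of brush_rest below 0.02 m/s and angular speed of brush_rest below 0.1 rad/s and contact force between the fingers and brush_rest below 0.1 N); the robot touches nothing.
It fails at once if The brush rest is dropped or thrown (faster than 0.5 m/s while the gripper does not touch it) (linear speed of brush_rest above 0.5 m/s and contact force between the fingers and brush_rest below 0.05 N).
It fails at once if The clear jar with grey water is pushed more than 30 mm or tipped (distance of rinse_jar from where it was at the start of the episode above 0.03 m or angle between rinse_jar's own z axis and vertical above 0.3 rad).
It fails at once if The grey bottle is pushed more than 30 mm or tipped (distance of bottle_grey from where it was at the start of the episode above 0.03 m or angle between bottle_grey's own z axis and vertical above 0.3 rad).
It fails at once if The black tape roll is pushed more than 30 mm (distance of gaffer_tape from where it was at the start of the episode above 0.03 m).
It fails at once if The paint tube is pushed more than 30 mm (distance of paint_tube from where it was at the start of the episode above 0.03 m).
It also fails if it takes over 42 s, if anything falls off the work surface, if the arm or the gripper's body presses on something with over 40 N, if the wrist force passes 120 N, or if a joint passes its speed limit or range.

## Working session

There is one attempt and no reset: what is moved stays moved. The work goes in short steps, Python scripts to look and compute and a tool call to move; the robot and the scene stay as the last step left them, time stands still between calls to the robot, and variables do not carry over. Pictures are saved under pics/ and viewed, at most 12 in all, crops included, and the job is handed in when it is done.

Besides the shell and the picture viewer there is one more tool, called by a JSON object that holds its "op" and its "data". servo_tool: Moves the arm, as the interface text tells. Scaled input: -1 to 1 covers 0.1 m each way for a shift and 0.5 rad each way for a turn. Its arguments: {"type":"object","properties":{"xyz":{"type":"array","items":{"type":"array","items":{"type":"number"}}},"turn":{"type":"array","items":{"type":"array","items":{"type":"number"}}},"claw":{"type":"number"},"force":{"type":"number"}},"required":["xyz","turn"]}

```bash
mkdir -p pics; python3 - <<'E'
from cell import bot,cams
import cv2,numpy as np
for n in("scene","top"):
    im=cams.camera(n); np.save(f"pics/{n}0.npy",im)
    cv2.imwrite(f"pics/{n}0.png",cv2.resize(im[:,:,::-1],(800,600),interpolation=cv2.INTER_CUBIC))
    p=cams.camera_params(n); print(n,p)
print(bot.read_state(),bot.grasp_offset)
E
```

```text
scene {'fx': 461.6770086531002, 'fy': 461.6770086531002, 'cx': 248.37586838551528, 'cy': 188.77237607395242, 'dist_coeffs': array([0.05821364, 0.        , 0.        , 0.        , 0.        ]), 'cam_to_world': array([[ 0.558072  ,  0.52060899, -0.64615936, -0.37401697],
       [-0.82978765,  0.35280203, -0.43241553, -0.70895149],
       [ 0.00284692,  0.77749406,  0.62888384,  1.02446499],
       [ 0.        ,  0.        ,  0.        ,  1.        ]])}
top {'fx': 363.20904071442834, 'fy': 363.20904071442834, 'cx': 253.6823794415676, 'cy': 193.665052987143, 'dist_coeffs': array([-0.0362585,  0.       ,  0.       ,  0.       ,  0.       ]), 'cam_to_world': array([[-0.02559697,  0.9974837 , -0.06611402,  0.50215839],
       [-0.99952193, -0.02438984,  0.01900149, -0.05077756],
       [ 0.01734117,  0.06656879,  0.99763113,  1.13229565],
       [ 0.        ,  0.        ,  0.        ,  1.        ]])}
{'time': 0.1, 'joint_pos': array([ 1.26597017e+00,  3.20247311e-01,  1.56553169e+00,  1.73075809e-05,
        1.25738996e+00, -1.99963199e-02]), 'dq': array([ 1.04746302e-03, -1.57676955e-03, -1.28584105e-03, -6.44529459e-05,
       -2.07142466e-03, -1.31464123e-05]), 'effort': array([-2.21678038e-04, -4.13333130e+01, -2.32513994e+01,  7.29122409e-02,
        4.20729700e-02, -6.92009053e-05]), 'tcp_pos': array([0.16143235, 0.55141827, 0.21320308]), 'ee_rot': array([-1.35564643e-04,  1.41936598e-01,  9.89875437e-01, -7.76449670e-04]), 'ft_force': array([-0.4078822 ,  0.01480444, -0.11362607]), 'torque': array([-0.03237031, -0.04239988, -0.03613377]), 'gripper_force': 0.0, 'gripper_width': 0.09125035956889457} 0.0188
```

View pics/scene0.png

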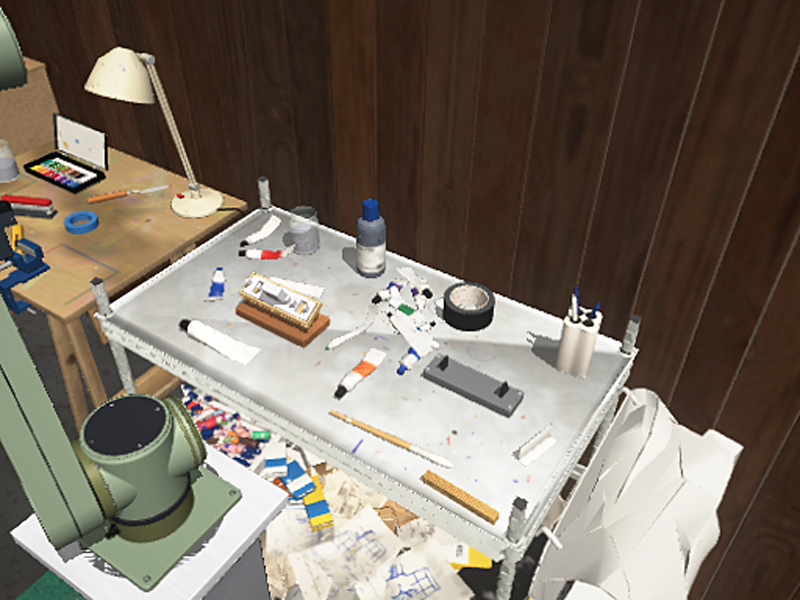

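View pics/top0.png

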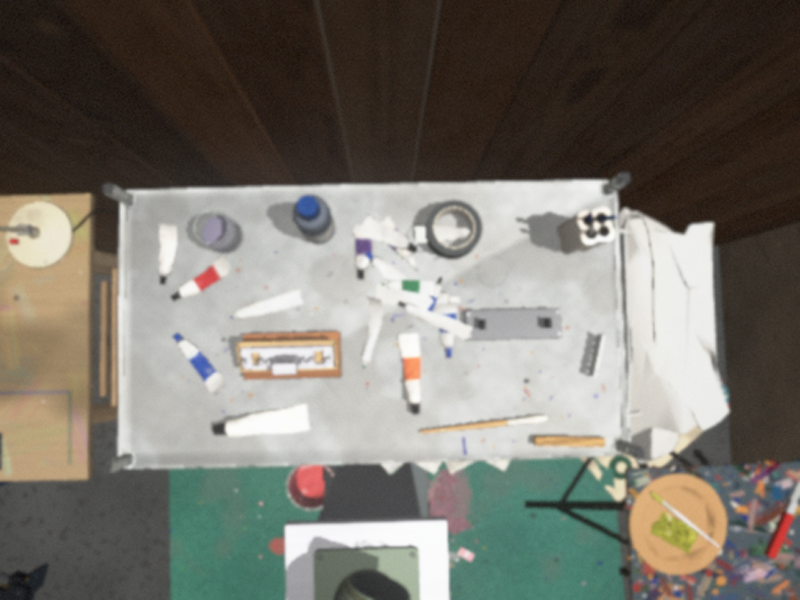

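The stand with the rest is at scene (283,300) and top (290,355). The dock is at scene (473,383) and top (513,323). I'll enlarge both.

```bash
python3 - <<'E'
import cv2,numpy as np
s=np.load("pics/scene0.npy");t=np.load("pics/top0.npy")
def c(im,x,y,w,h): return cv2.resize(im[y:y+h,x:x+w,::-1],(w*10,h*10),interpolation=cv2.INTER_CUBIC)
def z(im,x,y): # 80x30 -> 800x300
    return c(im,x,y,80,30)
cv2.imwrite("pics/c1.png",np.vstack([z(t,145,210),z(t,290,192)]))
cv2.imwrite("pics/c2.png",c(s,145,168,72,56))
cv2.imwrite("pics/c3.png",c(s,266,220,75,50))
E
```

```text
(no output)
```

View pics/c1.png

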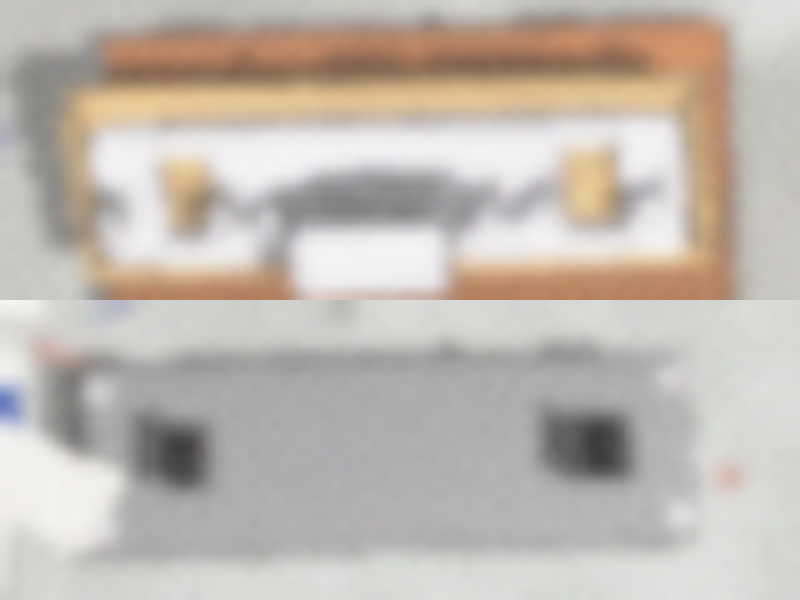

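View pics/c2.png

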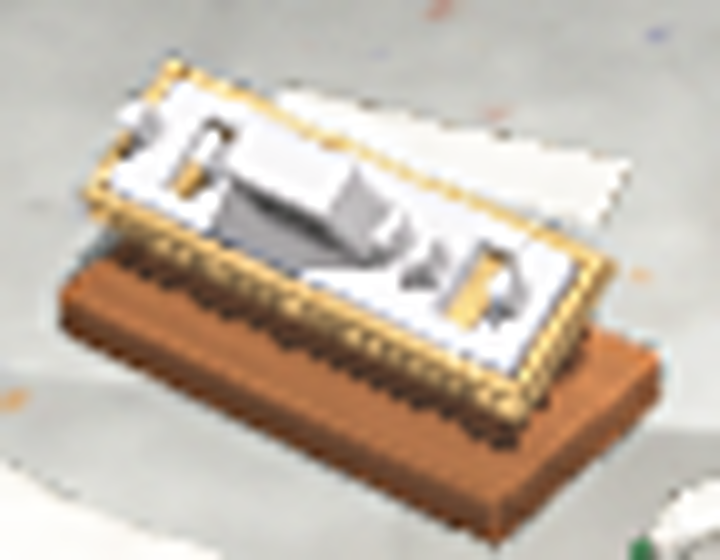

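View pics/c3.png

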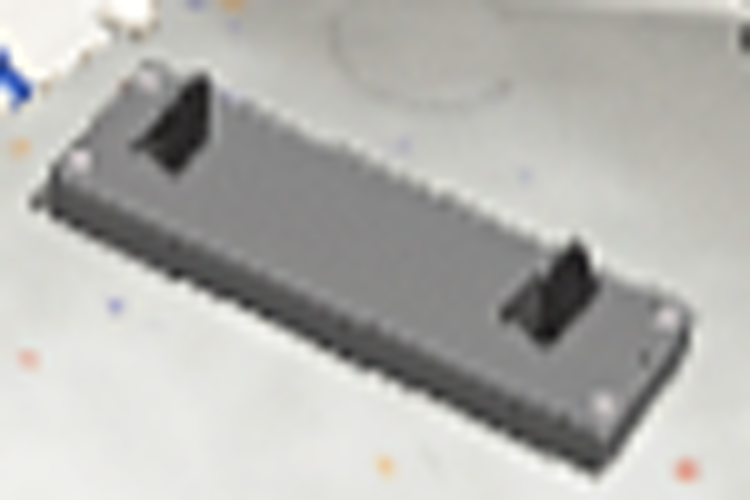

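```bash
cat > h.py <<'E'
import numpy as np,cv2
from scipy.spatial.transform import Rotation as R
from scipy.optimize import least_squares
from cell import bot,cams
P={n:cams.camera_params(n) for n in("scene","top")}
def proj(n,p):
    q=P[n];M=np.linalg.inv(q["cam_to_world"]);c=(np.c_[p,np.ones(len(p))]@M.T)[:,:3]*[1,-1,-1]
    K=np.array([[q["fx"],0,q["cx"]],[0,q["fy"],q["cy"]],[0,0,1]])
    return cv2.projectPoints(c,np.zeros(3),np.zeros(3),K,q["dist_coeffs"])[0][:,0]
def fit(pts,x0,pre=lambda p:p):
    # pts: (cam,u,v,(xyz mm)); pose x,y,yaw
    def f(x,raw=False):
        r=[]
        for n in P:
            a=[p for p in pts if p[0]==n]
            if not a: continue
            w=R.from_euler("z",x[2]).apply(pre(np.array([p[3] for p in a])/1000.))+[x[0],x[1],0]
            r.append(proj(n,w)-np.array([p[1:3] for p in a]))
        r=np.vstack(r); return r if raw else r.ravel()
    s=least_squares(f,x0,loss="soft_l1"); return s.x,f(s.x,True)
def px(n,x0,y0,k,l): return [(n,x0+(u+.5)/k-.5,y0+(v+.5)/k-.5,m) for u,v,m in l]
E
cat > m1.py <<'E'
from h import *
R28=R.from_euler("y",-28,degrees=True)
rest=lambda p:R28.apply(p)+[0,0,.06]
a=px("scene",145,168,10,[(175,80,(22,85,10)),(105,190,(-22,85,10)),(515,375,(-22,-85,10)),(585,262,(22,-85,10))])
b=px("top",145,210,10,[(92,122,(22,85,10)),(688,117,(22,-85,10)),(688,252,(-22,-85,10)),(95,265,(-22,85,10)),(290,228,(11,22,52)),(447,228,(11,-22,52))])
for q in(a,b,a+b):
    x,r=fit(q,[.4,.2,0],rest);print("rest",x.round(4),r.round(1).tolist())
st=px("scene",145,168,10,[(490,540,(-45,-95,0)),(65,325,(-45,95,0)),(660,390,(45,-95,0))])
x,r=fit(st,[.4,.2,0]);print("stand",x.round(4),r.round(1).tolist())
a=px("scene",266,220,10,[(150,60,(30,95,22)),(55,172,(-30,95,22)),(605,432,(-30,-95,22)),(690,310,(30,-95,22)),(598,475,(-30,-95,0)),(40,207,(-30,95,0)),(205,75,(10,61,48)),(578,238,(10,-61,48))])
b=px("top",290,192,10,[(85,60,(30,95,22)),(690,52,(30,-95,22)),(692,245,(-30,-95,22)),(95,252,(-30,95,22)),])
for q in(a,b,a+b):
    x,r=fit(q,[.45,-.2,0]);print("dock",x.round(4),r.round(1).tolist())
E
python3 m1.py
```

```text
rest [0.479  0.1337 0.0216] [[0.2, 0.4], [0.2, 0.2], [-0.2, -0.1], [-0.2, -0.4]]
rest [ 0.4809  0.1348 -0.0135] [[0.0, 0.4], [-0.7, 0.2], [0.1, -0.1], [1.5, -0.8], [-0.2, 0.2], [-0.2, 0.0]]
rest [ 0.4804  0.1346 -0.0007] [[0.8, -0.2], [0.5, -0.4], [-0.7, -0.2], [-0.5, -0.4], [0.0, 0.9], [-0.7, -0.0], [0.2, -0.3], [1.6, -0.2], [-0.1, 0.5], [-0.0, 0.1]]
stand [ 0.4851  0.1423 -0.0153] [[0.0, 0.1], [-0.3, -0.2], [0.3, 0.1]]
dock [ 0.5311 -0.2987 -0.0053] [[-0.3, -0.5], [-1.0, -0.5], [0.1, 0.0], [0.8, -0.4], [-0.0, 0.8], [0.3, 1.0], [0.7, -0.1], [-0.6, -0.1]]
dock [ 0.5298 -0.3014 -0.0127] [[-0.4, -0.2], [0.4, -0.1], [0.8, 0.1], [-0.9, 0.2]]
dock [ 0.5304 -0.2996 -0.0095] [[-0.1, -0.3], [-0.8, -0.4], [0.1, 0.4], [0.9, -0.0], [0.0, 1.2], [0.5, 1.2], [0.9, 0.1], [-0.5, 0.3], [-1.0, -0.2], [-0.2, -0.4], [0.3, -0.2], [-1.5, 0.1]]
```

```bash
cat >> h.py <<'E'
def cur():
    s=bot.read_state();q=s["ee_rot"];return np.array(s["tcp_pos"]),R.from_quat([q[1],q[2],q[3],q[0]])
def toolR(yaw,tilt=0):
    "tool y along rest x, tool z along -rest z; rest yaw, tilt (deg) toward -x"
    Rr=R.from_euler("z",yaw)*R.from_euler("y",-tilt,degrees=True)
    return Rr*R.from_matrix(np.array([[0,1,0],[1,0,0],[0,0,-1]]).T)
def plan(wps,dec=2,p=None,r=None):
    p0,r0=cur();p=p0 if p is None else p;r=r0 if r is None else r
    for tp,tr in wps:
        for k in range(9):
            d=r.inv().apply(np.array(tp)-p)/.1; w=(r.inv()*tr).as_rotvec()/.5
            f=min(1,1/max(abs(d).max(),abs(w).max(),1e-9))
            d=np.round(d*f,dec);w=np.round(w*f,dec)
            n=max(np.linalg.norm(d)*100/41.7,np.degrees(np.linalg.norm(w)*.5)/7.16)
            p=p+r.apply(d*.1);r=r*R.from_rotvec(w*.5)
            print(d.tolist(),w.tolist(),"rows>=%.1f"%n,"->",p.round(4))
            if f>=1:break
REST=np.array([.4804,.1346,.06]);DOCK=np.array([.5304,-.2997,0])
def tcp_rest(o,yaw,tilt,h):
    T=toolR(yaw,tilt);return o-h*T.apply([0,0,1]),T
E
python3 - <<'E'
from h import *
p,r=cur()
plan([(np.array([.30,.33,.25]),R.from_quat([0,0,0,1])*R.from_matrix(toolR(0.25,0).as_matrix())),tcp_rest(REST,0,28,.12)])
print(toolR(0,28).as_matrix().round(2))
E
```

```text
[-0.94, -0.84, -0.18] [-0.0, 0.0, 1.0] rows>=4.0 -> [0.228  0.4444 0.2313]
[-1.0, -0.23, -0.14] [-0.0, 0.0, 0.81] rows>=3.2 -> [0.2826 0.3575 0.2454]
[-0.32, 0.06, -0.05] [-0.0, 0.0, 0.26] rows>=1.0 -> [0.3    0.33   0.2505]
[-1.0, 0.33, 0.39] [-0.44, -0.05, 0.22] rows>=2.7 -> [0.3568 0.2413 0.2116]
[-1.0, 0.35, 0.5] [-0.47, -0.06, 0.24] rows>=2.8 -> [0.4154 0.1479 0.1718]
[-0.13, 0.05, 0.09] [-0.06, -0.01, 0.03] rows>=0.4 -> [0.4241 0.1351 0.166 ]
[[ 0.    0.88  0.47]
 [ 1.    0.    0.  ]
 [ 0.    0.47 -0.88]]
```

{"op": "servo_tool", "data": {"xyz": [[-0.24,-0.21,-0.05],[-0.47,-0.42,-0.09],[-0.71,-0.63,-0.14],[-0.94,-0.84,-0.18],[-0.94,-0.84,-0.18]], "turn": [[0,0,0.25],[0,0,0.5],[0,0,0.75],[0,0,1.0],[0,0,1.0]], "claw": 1}}

```text
time: 0.52
tcp_pos: [0.23, 0.4409, 0.2326]
ee_rot: [0.001, 0.386, 0.923, -0.001]
ft_force: [-0.3, 0.1, -0.1]
gripper_width: 0.0912
gripper_force: 0.0
```

{"op": "servo_tool", "data": {"xyz": [[-0.25,-0.06,-0.04],[-0.5,-0.12,-0.07],[-0.75,-0.17,-0.1],[-1.0,-0.23,-0.14],[-1.0,-0.23,-0.14]], "turn": [[0,0,0.2],[0,0,0.4],[0,0,0.6],[0,0,0.81],[0,0,0.81]]}}

```text
time: 0.93
tcp_pos: [0.2841, 0.3554, 0.2464]
ee_rot: [0.001, 0.562, 0.827, -0.0]
ft_force: [0.2, 0.1, 0.1]
gripper_width: 0.0911
gripper_force: 0.0
```

{"op": "servo_tool", "data": {"xyz": [[-0.32,0.06,-0.05],[-0.32,0.06,-0.05]], "turn": [[0,0,0.26],[0,0,0.26]]}}

```text
time: 1.1
tcp_pos: [0.3016, 0.3283, 0.2513]
ee_rot: [0.001, 0.615, 0.789, -0.0]
ft_force: [-1.5, 0.2, 0.5]
gripper_width: 0.0912
gripper_force: 0.0
```

{"op": "servo_tool", "data": {"xyz": [[-0.33,0.11,0.13],[-0.67,0.22,0.26],[-1.0,0.33,0.39],[-1.0,0.33,0.39]], "turn": [[-0.15,-0.02,0.07],[-0.29,-0.03,0.15],[-0.44,-0.05,0.22],[-0.44,-0.05,0.22]]}}

```text
time: 1.43
tcp_pos: [0.3536, 0.2365, 0.2079]
ee_rot: [0.078, 0.652, 0.751, 0.075]
ft_force: [-1.2, 0.1, 0.2]
gripper_width: 0.0911
gripper_force: 0.0
```

{"op": "servo_tool", "data": {"xyz": [[-0.33,0.11,0.16],[-0.67,0.23,0.33],[-1.0,0.35,0.5],[-1.0,0.35,0.5],[-1.0,0.35,0.5]], "turn": [[-0.16,-0.02,0.08],[-0.31,-0.04,0.16],[-0.47,-0.06,0.24],[-0.47,-0.06,0.24],[-0.47,-0.06,0.24]]}}

```text
time: 1.85
tcp_pos: [0.4146, 0.1478, 0.1709]
ee_rot: [0.159, 0.683, 0.695, 0.16]
ft_force: [1.3, 0.6, 1.0]
gripper_width: 0.0911
gripper_force: 0.0
```

```bash
python3 - <<'E'
from h import *
p,r=cur();print(p,r.as_matrix().round(3),bot.read_state()["time"])
plan([tcp_rest(REST,0,28,.12),tcp_rest(REST,0,28,.0175)])
im=cams.camera("scene");cv2.imwrite("pics/s1.png",cv2.resize(im[100:280,100:340,::-1],(800,600),interpolation=cv2.INTER_CUBIC))
E
```

```text
[0.41461065 0.14784382 0.1709325 ] [[-0.016  0.899  0.439]
 [ 1.     0.015  0.005]
 [-0.002  0.439 -0.899]] 1.85
[-0.13, 0.06, 0.09] [-0.07, -0.01, 0.03] rows>=0.4 -> [0.4242 0.135  0.1655]
[-0.0, 0.0, 1.0] [0.0, -0.0, -0.0] rows>=2.4 -> [0.4711 0.135  0.0772]
[-0.0, 0.0, 0.02] [0.0, -0.0, -0.0] rows>=0.0 -> [0.4721 0.135  0.0755]
```

View pics/s1.png

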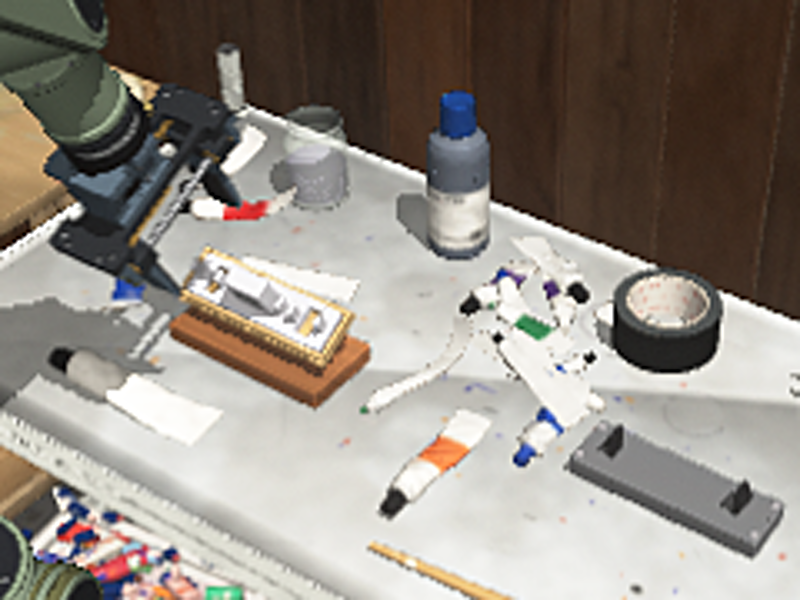

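The gripper stands over the rest at the matching slant, with its lower finger near (165,290). Nothing is in the way, so I'll correct and descend.

{"op": "servo_tool", "data": {"xyz": [[-0.13,0.06,0.09],[-0.13,0.06,0.09],[-0.13,0.06,0.09],[-0.13,0.06,0.09]], "turn": [[-0.07,-0.01,0.03],[-0.07,-0.01,0.03],[-0.07,-0.01,0.03],[-0.07,-0.01,0.03]]}}

```text
time: 2.23
tcp_pos: [0.4258, 0.1371, 0.1677]
ee_rot: [0.172, 0.685, 0.686, 0.174]
ft_force: [-0.9, -0.4, 1.1]
gripper_width: 0.0912
gripper_force: 0.0
```

{"op": "servo_tool", "data": {"xyz": [[0,0,0.2],[0,0,0.4],[0,0,0.6],[0,0,0.75],[0,0,0.85],[0,0,0.85],[0,0,0.85]], "turn": [[0,0,0],[0,0,0],[0,0,0],[0,0,0],[0,0,0],[0,0,0],[0,0,0]]}}

```text
time: 2.82
tcp_pos: [0.4657, 0.1365, 0.0919]
ee_rot: [0.172, 0.685, 0.686, 0.173]
ft_force: [0.2, -0.6, 0.3]
gripper_width: 0.0914
gripper_force: 0.0
```

```bash
python3 - <<'E'
from h import *
p,r=cur();print(p,r.as_matrix().round(3),bot.read_state()["ft_force"])
plan([tcp_rest(REST,0,28,.0175)],3)
im=cams.camera("scene");cv2.imwrite("pics/s2.png",cv2.resize(im[140:240,120:240,::-1],(720,600),interpolation=cv2.INTER_CUBIC))
E
```

```text
[0.46573097 0.13646564 0.09191464] [[-0.001  0.881  0.472]
 [ 1.     0.001  0.002]
 [ 0.001  0.472 -0.881]] [ 0.24131797 -0.62573494  0.26734292]
[-0.019, -0.021, 0.176] [0.006, -0.004, 0.002] rows>=0.4 -> [0.4722 0.1346 0.0754]
```

View pics/s2.png

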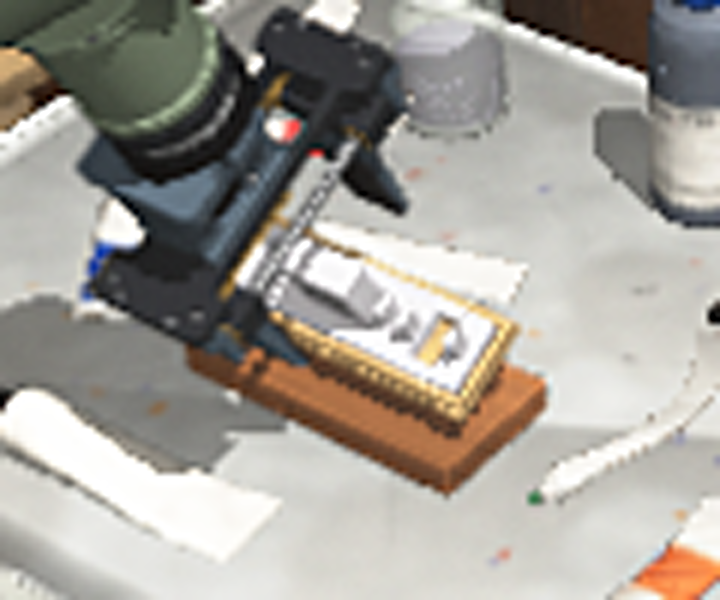

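The fingers straddle the fin and touch nothing. I'll go down the last 17 mm and grip.

{"op": "servo_tool", "data": {"xyz": [[-0.01,-0.01,0.09],[-0.02,-0.02,0.17],[-0.02,-0.02,0.17],[-0.02,-0.02,0.17]], "turn": [[0,0,0],[0,0,0],[0,0,0],[0,0,0]]}}

```text
time: 3.2
tcp_pos: [0.4717, 0.134, 0.0766]
ee_rot: [0.172, 0.686, 0.686, 0.173]
ft_force: [0.7, -0.3, 0.6]
gripper_width: 0.0909
gripper_force: 0.0
```

{"op": "servo_tool", "data": {"xyz": [[0,0,0],[0,0,0],[0,0,0],[0,0,0],[0,0,0],[0,0,0],[0,0,0],[0,0,0]], "turn": [[0,0,0],[0,0,0],[0,0,0],[0,0,0],[0,0,0],[0,0,0],[0,0,0],[0,0,0]], "claw": -1, "force": 15}}

```text
time: 3.87
tcp_pos: [0.4715, 0.1338, 0.0758]
ee_rot: [0.172, 0.686, 0.686, 0.173]
ft_force: [-0.2, 0.3, -0.2]
gripper_width: 0.0406
gripper_force: 0.0
```

{"op": "servo_tool", "data": {"xyz": [[0,0,0],[0,0,0],[0,0,0],[0,0,0],[0,0,0],[0,0,0]], "turn": [[0,0,0],[0,0,0],[0,0,0],[0,0,0],[0,0,0],[0,0,0]]}}

```text
time: 4.37
tcp_pos: [0.4717, 0.1338, 0.0759]
ee_rot: [0.172, 0.686, 0.686, 0.173]
ft_force: [1.4, 0.1, -0.6]
gripper_width: 0.0218
gripper_force: 15.0
```

{"op": "servo_tool", "data": {"xyz": [[0,0,0],[0,0,0],[0,0,0],[0,0,0]], "turn": [[0,0,0],[0,0,0],[0,0,0],[0,0,0]], "force": 50}}

```text
time: 4.7
tcp_pos: [0.4718, 0.1338, 0.076]
ee_rot: [0.172, 0.686, 0.686, 0.173]
ft_force: [2.8, -0.2, -1.5]
gripper_width: 0.0222
gripper_force: 50.0
```

{"op": "servo_tool", "data": {"xyz": [[0,0,-0.05],[0,0,-0.12],[0,0,-0.25],[0,0,-0.4],[0,0,-0.6],[0,0,-0.8],[0,0,-1.0],[0,0,-1.0]], "turn": [[0,0,0],[0,0,0],[0,0,0],[0,0,0],[0,0,0],[0,0,0],[0,0,0],[0,0,0]]}}

```text
time: 5.37
tcp_pos: [0.4239, 0.1339, 0.1662]
ee_rot: [0.172, 0.686, 0.685, 0.175]
ft_force: [0.0, 1.0, -1.5]
gripper_width: 0.0219
gripper_force: 50.0
```

```bash
python3 - <<'E'
from h import *
p,r=cur();print(p,bot.read_state()["ft_force"])
yd=-.0095
q,T=tcp_rest(DOCK+[0,0,.022],yd,0,.0175)
plan([(p+[0,-.06,.06],toolR(0,15)),(q+[0,0,.14],T),(q+[0,0,.05],T)])
E
```

```text
[0.42386378 0.13391078 0.16624894] [ 3.14216082e-04  9.52252340e-01 -1.54249698e+00]
[-0.6, 0.29, -0.53] [0.47, -0.01, -0.0] rows>=2.0 -> [0.4242 0.0737 0.2265]
[-1.0, 0.24, 0.2] [0.14, 0.0, 0.0] rows>=2.5 -> [ 0.4524 -0.0264  0.2134]
[-1.0, 0.26, 0.18] [0.14, 0.0, 0.01] rows>=2.5 -> [ 0.4812 -0.1264  0.2008]
[-1.0, 0.27, 0.16] [0.14, 0.0, 0.0] rows>=2.5 -> [ 0.5093 -0.2266  0.1882]
[-0.73, 0.21, 0.1] [0.1, 0.0, 0.01] rows>=1.8 -> [ 0.5304 -0.2997  0.1793]
[0.0, -0.0, 0.9] [0.0, 0.0, -0.0] rows>=2.2 -> [ 0.5304 -0.2997  0.0893]
```

The wrist reads -1.5 N in z, which is the weight of the rest, so it's held. I'll carry it over the dock and level it.

{"op": "servo_tool", "data": {"xyz": [[-0.15,0.07,-0.13],[-0.3,0.14,-0.26],[-0.45,0.22,-0.4],[-0.6,0.29,-0.53]], "turn": [[0.12,0,0],[0.24,0,0],[0.36,0,0],[0.47,-0.01,0]]}}

```text
time: 5.7
tcp_pos: [0.4246, 0.0726, 0.2241]
ee_rot: [0.09, 0.702, 0.701, 0.088]
ft_force: [0.6, -0.8, -1.6]
gripper_width: 0.0218
gripper_force: 50.0
```

{"op": "servo_tool", "data": {"xyz": [[-0.2,0.05,0.04],[-0.4,0.1,0.08],[-0.6,0.14,0.12],[-0.8,0.19,0.16],[-1.0,0.24,0.2]], "turn": [[0.03,0,0],[0.06,0,0],[0.08,0,0],[0.11,0,0],[0.14,0,0]]}}

```text
time: 6.12
tcp_pos: [0.4525, -0.0281, 0.2094]
ee_rot: [0.066, 0.705, 0.703, 0.063]
ft_force: [1.1, 0.2, -1.3]
gripper_width: 0.0219
gripper_force: 50.0
```

{"op": "servo_tool", "data": {"xyz": [[-0.2,0.05,0.04],[-0.4,0.1,0.07],[-0.6,0.16,0.11],[-0.8,0.21,0.14],[-1.0,0.26,0.18]], "turn": [[0.03,0,0],[0.06,0,0],[0.08,0,0.01],[0.11,0,0.01],[0.14,0,0.01]]}}

```text
time: 6.53
tcp_pos: [0.4814, -0.1281, 0.1968]
ee_rot: [0.041, 0.709, 0.703, 0.039]
ft_force: [-0.2, -0.2, -3.2]
gripper_width: 0.0221
gripper_force: 50.0
```

{"op": "servo_tool", "data": {"xyz": [[-0.2,0.05,0.03],[-0.4,0.11,0.06],[-0.6,0.16,0.1],[-0.8,0.22,0.13],[-1.0,0.27,0.16]], "turn": [[0.03,0,0],[0.06,0,0],[0.08,0,0],[0.11,0,0],[0.14,0,0]]}}

```text
time: 6.95
tcp_pos: [0.5095, -0.2282, 0.184]
ee_rot: [0.016, 0.71, 0.704, 0.015]
ft_force: [-0.5, 0.4, -1.5]
gripper_width: 0.0218
gripper_force: 50.0
```

{"op": "servo_tool", "data": {"xyz": [[-0.2,0.06,0.03],[-0.4,0.11,0.06],[-0.6,0.17,0.08],[-0.73,0.21,0.1],[-0.73,0.21,0.1],[-0.73,0.21,0.1]], "turn": [[0.03,0,0],[0.05,0,0],[0.08,0,0.01],[0.1,0,0.01],[0.1,0,0.01],[0.1,0,0.01]]}}

```text
time: 7.45
tcp_pos: [0.5303, -0.3003, 0.1751]
ee_rot: [-0.002, 0.712, 0.703, -0.002]
ft_force: [-0.2, 0.5, -1.5]
gripper_width: 0.022
gripper_force: 50.0
```

```bash
python3 - <<'E'
from h import *
p,r=cur();print(p,r.as_matrix().round(3),bot.read_state()["time"])
q,T=tcp_rest(DOCK+[0,0,.022],-.0095,0,.0175)
plan([(q+[0,0,.06],T)],3)
s=cams.camera("scene");t=cams.camera("top");np.save("pics/s3.npy",s);np.save("pics/t3.npy",t)
a=cv2.resize(s[180:270,240:360,::-1],(800,600),interpolation=cv2.INTER_CUBIC)
cv2.imwrite("pics/s3.png",a)
E
```

```text
[ 0.53027387 -0.30025721  0.17510992] [[ 0.013  1.    -0.006]
 [ 1.    -0.013 -0.001]
 [-0.001 -0.006 -1.   ]] 7.45
[0.006, 0.006, 0.756] [-0.012, 0.001, -0.007] rows>=1.8 -> [ 0.5304 -0.2997  0.0995]
```

View pics/s3.png

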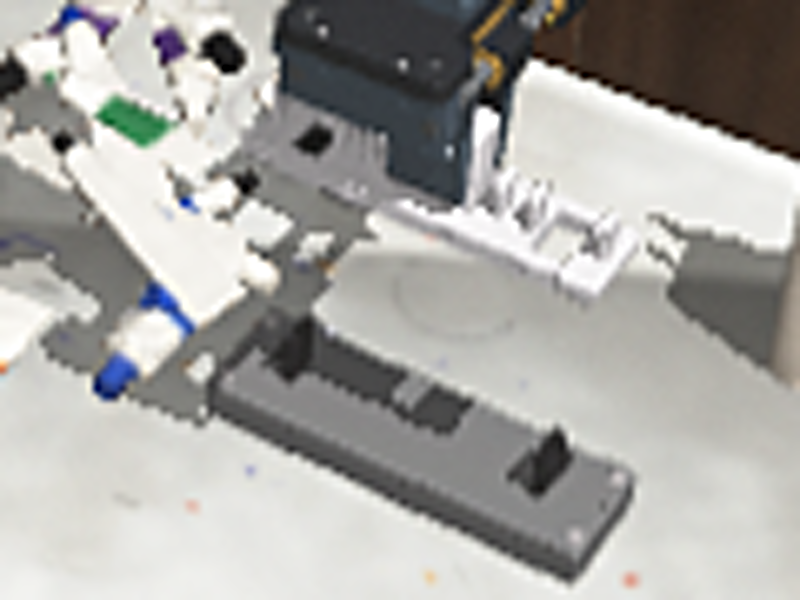

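The rest is level in the gripper above the dock, with its front right corner near (595,290). I'll go to just above the hooks and measure the rest against the dock.

{"op": "servo_tool", "data": {"xyz": [[0,0,0.2],[0.01,0.01,0.4],[0.01,0.01,0.6],[0.01,0.01,0.8],[0.01,0.01,0.95],[0.01,0.01,0.95],[0.01,0.01,0.95]], "turn": [[-0.01,0,0],[-0.01,0,0],[-0.01,0,-0.01],[-0.01,0,-0.01],[-0.01,0,-0.01],[-0.01,0,-0.01],[-0.01,0,-0.01]]}}

```text
time: 8.13
tcp_pos: [0.531, -0.2983, 0.0823]
ee_rot: [0.001, 0.709, 0.705, -0.0]
ft_force: [1.0, -0.2, -1.6]
gripper_width: 0.0215
gripper_force: 50.0
```

```bash
python3 - <<'E'
from h import *
p,r=cur();print(p,r.as_matrix().round(4),bot.read_state()["time"])
s=cams.camera("scene");t=cams.camera("top");np.save("pics/s4.npy",s);np.save("pics/t4.npy",t)
a=cv2.resize(s[214:270,260:344,::-1],(756,504),interpolation=cv2.INTER_CUBIC)
b=cv2.resize(t[190:222,286:370,::-1],(756,288),interpolation=cv2.INTER_CUBIC)
cv2.imwrite("pics/s4.png",a);cv2.imwrite("pics/t4.png",b)
E
```

```text
[ 0.53104474 -0.29826968  0.08226552] [[ 5.6e-03  1.0e+00  7.0e-04]
 [ 1.0e+00 -5.6e-03 -1.5e-03]
 [-1.5e-03  7.0e-04 -1.0e+00]] 8.1333
```

View pics/s4.png

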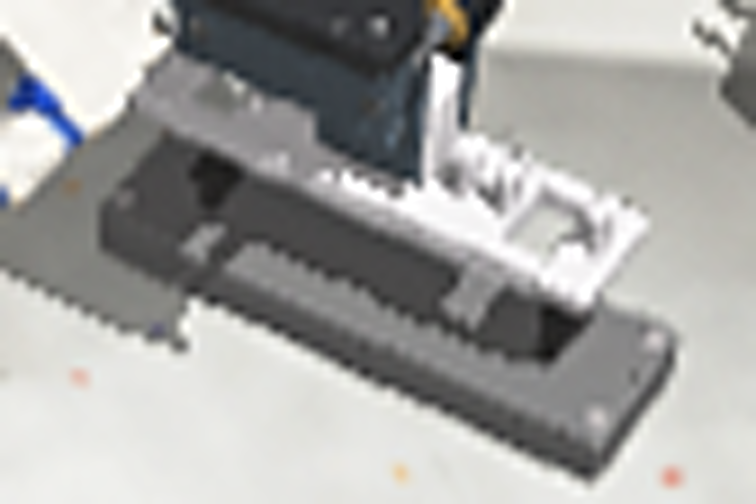

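View pics/t4.png

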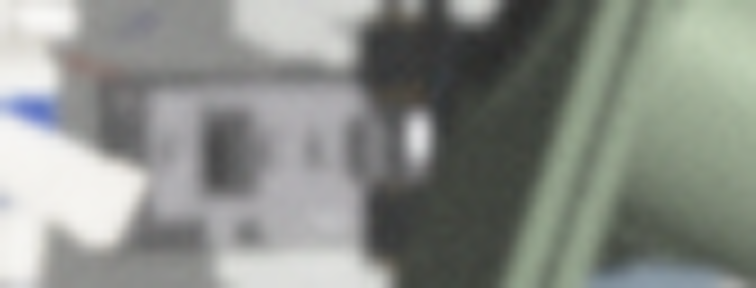

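```bash
cat > m2.py <<'E'
from h import *
sc=px("scene",260,214,9,[(582,305,(-22,-85,0)),(645,212,(22,-85,10)),(137,112,(-22,85,0)),(135,93,(-22,85,10))])
tp=px("top",286,190,9,[(150,85,(22,85,10)),(154,218,(-22,85,10)),(203,106,(15,67,10)),(203,195,(-15,67,10)),(258,106,(15,50,10)),(258,195,(-15,50,10))])
p,_=cur()
for h in(.0165,.018,.0195):
  for q in(sc,tp,sc+tp):
    x,r=fit(q,[.53,-.3,0],lambda m:m+[0,0,.0823-h]);print(h,x.round(4),np.abs(r).mean().round(2),r.round(1).tolist() if h==.018 else"")
E
python3 m2.py
```

```text
0.0165 [ 0.5301 -0.2958  0.0058] 0.74 
0.0165 [ 0.5301 -0.2966 -0.0182] 0.18 
0.0165 [ 0.5308 -0.2964 -0.0057] 0.42 
0.018 [ 0.5315 -0.2952  0.006 ] 0.72 [[0.7, 1.2], [0.9, -0.1], [-1.1, -0.4], [-0.7, -0.7]]
0.018 [ 0.5301 -0.2968 -0.0182] 0.18 [[-0.1, -0.2], [-0.3, 0.1], [0.2, -0.2], [0.4, 0.2], [-0.2, -0.2], [0.0, 0.2]]
0.018 [ 5.313e-01 -2.964e-01 -5.000e-04] 0.41 [[1.0, 1.5], [1.2, 0.2], [-0.7, -0.3], [-0.3, -0.6], [-0.4, -0.1], [-0.3, 0.2], [-0.1, -0.1], [0.3, 0.2], [-0.4, -0.3], [-0.0, 0.1]]
0.0195 [ 0.5329 -0.2945  0.0063] 0.69 
0.0195 [ 0.5302 -0.2971 -0.0181] 0.17 
0.0195 [ 0.5318 -0.2965  0.0037] 0.42
```

Relative to the dock the rest is about 3.3 mm too far in +y and 0.6 mm too far in +x. I'll shift it and lower it to just before contact.

{"op": "servo_tool", "data": {"xyz": [[-0.02,0,0],[-0.033,-0.006,0],[-0.033,-0.006,0.05],[-0.033,-0.006,0.1],[-0.033,-0.006,0.15],[-0.033,-0.006,0.19],[-0.033,-0.006,0.19],[-0.033,-0.006,0.19]], "turn": [[0,0,0.01],[0,0,0.01],[0,0,0.01],[0,0,0.01],[0,0,0.01],[0,0,0.01],[0,0,0.01],[0,0,0.01]]}}

```text
time: 8.9
tcp_pos: [0.5308, -0.3024, 0.063]
ee_rot: [0.001, 0.711, 0.703, -0.0]
ft_force: [-0.4, -0.2, -1.2]
gripper_width: 0.0217
gripper_force: 50.0
```

{"op": "servo_tool", "data": {"xyz": [[0,0,0.02],[0,0,0.04],[0,0,0.06],[0,0,0.06],[0,0,0.06],[0,0,0.06]], "turn": [[0,0,0],[0,0,0],[0,0,0],[0,0,0],[0,0,0],[0,0,0]]}}

```text
time: 9.4
tcp_pos: [0.5317, -0.3028, 0.0581]
ee_rot: [0.002, 0.711, 0.703, 0.0]
ft_force: [0.8, 1.3, 3.3]
gripper_width: 0.0218
gripper_force: 50.0
```

```bash
python3 - <<'E'
from h import *
p,r=cur();s=bot.read_state();print(p,r.as_matrix().round(4),s["time"],s["ft_force"],s["torque"])
E
```

```text
[ 0.53167732 -0.3027919   0.0581332 ] [[ 0.0111  0.9999  0.0036]
 [ 0.9999 -0.0111 -0.0031]
 [-0.003   0.0037 -1.    ]] 9.4 [0.77135058 1.29228589 3.29755885] [ 0.00065738 -0.08759813  0.03244941]
```

Contact is nearly balanced between the two hooks (Fz about 5 N, Fy about 1.3 N). I'll nudge +0.5 mm in y and push down.

{"op": "servo_tool", "data": {"xyz": [[0.005,0,0.02],[0.005,0,0.04],[0.005,0,0.06],[0.005,0,0.08],[0.005,0,0.08],[0.005,0,0.08]], "turn": [[0,0,0],[0,0,0],[0,0,0],[0,0,0],[0,0,0],[0,0,0]]}}

```text
time: 9.9
tcp_pos: [0.5319, -0.3025, 0.0503]
ee_rot: [0.003, 0.711, 0.703, 0.0]
ft_force: [0.5, -0.1, 1.6]
gripper_width: 0.022
gripper_force: 50.0
```

{"op": "servo_tool", "data": {"xyz": [[0,0,0.02],[0,0,0.04],[0,0,0.06],[0,0,0.06],[0,0,0.06]], "turn": [[0,0,0],[0,0,0],[0,0,0],[0,0,0],[0,0,0]]}}

```text
time: 10.32
tcp_pos: [0.5307, -0.3028, 0.0426]
ee_rot: [0.001, 0.711, 0.703, -0.001]
ft_force: [0.9, -4.4, -3.1]
gripper_width: 0.0219
gripper_force: 50.0
```

{"op": "servo_tool", "data": {"xyz": [[0,0,0.01],[0,0,0.02],[0,0,0.03],[0,0,0.04],[0,0,0.04],[0,0,0.04]], "turn": [[0,0,0],[0,0,0],[0,0,0],[0,0,0],[0,0,0],[0,0,0]]}}

```text
time: 10.82
tcp_pos: [0.5306, -0.3016, 0.0408]
ee_rot: [0.001, 0.711, 0.703, 0.0]
ft_force: [-2.4, -2.1, 7.0]
gripper_width: 0.0218
gripper_force: 50.0
```

```bash
python3 - <<'E'
from h import *
s=bot.read_state();print(s["tcp_pos"],cur()[1].as_matrix().round(3)[:,2],s["time"],s["ft_force"],s["torque"])
E
```

```text
[ 0.53061153 -0.30159407  0.04077222] [ 0.001 -0.001 -1.   ] 10.8167 [-2.39288827 -2.07618245  6.98040306] [0.46783625 0.53915525 0.16606919]
```

{"op": "servo_tool", "data": {"xyz": [[0,0,0.015],[0,0,0.03],[0,0,0.03],[0,0,0.03]], "turn": [[0,0,0],[0,0,0],[0,0,0],[0,0,0]]}}

```text
time: 11.15
tcp_pos: [0.5307, -0.3019, 0.0402]
ee_rot: [0.002, 0.711, 0.703, -0.0]
ft_force: [-4.7, -0.9, 20.9]
gripper_width: 0.0214
gripper_force: 50.0
```

```bash
python3 - <<'E'
from h import *
s=bot.read_state();print(s["tcp_pos"],cur()[1].as_matrix().round(3)[:,2],s["time"],s["ft_force"],s["torque"])
E
```

```text
[ 0.53073663 -0.30188039  0.04018735] [ 0.002 -0.002 -1.   ] 11.15 [-4.72643587 -0.91377966 20.85630148] [0.68576751 1.40292576 0.17269091]
```

It's at a firm bottom: 21 N for 0.6 mm. I'll ease off, let go and back straight up.

{"op": "servo_tool", "data": {"xyz": [[0,0,-0.02],[0,0,-0.04],[0,0,-0.04]], "turn": [[0,0,0],[0,0,0],[0,0,0]], "force": 10}}

```text
time: 11.4
tcp_pos: [0.5309, -0.3019, 0.0406]
ee_rot: [0.001, 0.711, 0.703, -0.0]
ft_force: [0.1, -2.5, -2.1]
gripper_width: 0.0219
gripper_force: 10.0
```

{"op": "servo_tool", "data": {"xyz": [[0,0,0],[0,0,0],[0,0,0],[0,0,0],[0,0,0],[0,0,0],[0,0,0],[0,0,0]], "turn": [[0,0,0],[0,0,0],[0,0,0],[0,0,0],[0,0,0],[0,0,0],[0,0,0],[0,0,0]], "claw": 0.2}}

```text
time: 12.07
tcp_pos: [0.5311, -0.3021, 0.0406]
ee_rot: [0.002, 0.711, 0.703, -0.0]
ft_force: [0.5, 0.2, -0.3]
gripper_width: 0.0549
gripper_force: 0.0
```

{"op": "servo_tool", "data": {"xyz": [[0,0,-0.1],[0,0,-0.2],[0,0,-0.4],[0,0,-0.6],[0,0,-0.8],[0,0,-1.0],[0,0,-1.0],[0,0,-1.0]], "turn": [[0,0,0],[0,0,0],[0,0,0],[0,0,0],[0,0,0],[0,0,0],[0,0,0],[0,0,0]]}}

```text
time: 12.73
tcp_pos: [0.5317, -0.3023, 0.1426]
ee_rot: [0.004, 0.711, 0.703, 0.0]
ft_force: [-0.1, -0.3, -0.1]
gripper_width: 0.0547
gripper_force: 0.0
```

```bash
python3 - <<'E'
from h import *
s=bot.read_state();print(s["tcp_pos"],s["time"],s["ft_force"])
s=cams.camera("scene")
cv2.imwrite("pics/s5.png",cv2.resize(s[214:270,260:344,::-1],(756,504),interpolation=cv2.INTER_CUBIC))
E
```

```text
[ 0.53166458 -0.30234547  0.142633  ] 12.7333 [-0.07270483 -0.29874318 -0.09290897]
```

View pics/s5.png

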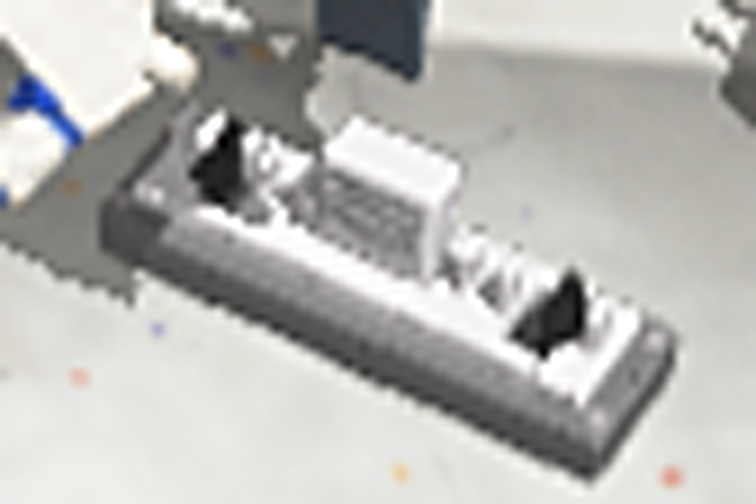

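The rest lies flat on the plate with both hooks through its windows. The hook tips are at the same pixels as before the job (286,227 and 324,244), so both are straight. I'm handing in.

```bash
python3 -c "
from cell import bot
print(bot.sign_off())"
```

```text
the job is handed in; nothing more can be done
None
```

The brush rest is off the stand, pressed flat onto the dock plate with both hooks clicked over it, and released; the job is handed in, at about 13 s on the robot's clock.

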